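Probe the tea-water boiler, then open its twist-lock filler cap

TASK

The tea-water boiler needs topping up: first take the thermometer out of its wooden stand, push its stem fully down into the small port on top of the boiler and let go of it. Then open the boiler's filler cap - nobody remembers which way it turns, so try both ways to find out - and lift it off once it is free, never forcing it. Finish while still holding the cap in the gripper, upright, straight above its opening and about 10 cm above the boiler's top, and leave the cup, the plate and the teapot where they stand.

Things in the scene. Friction and masses are not known exactly. Their poses are not given: they have to be found in the camera images.
- boiler: Countertop water boiler, a steel box 160 x 260 x 145 mm (x, y, z), fixed to the table. Origin: centre of its underside; z up; the brass tap on one long side points along its -x. Its flat top deck is 145 mm above the table and has two openings: the filler mouth (covered by the cap) and the probe port.
- mouth (a point): Centre of the filler mouth at deck height, a round hole of 59 mm diameter at x -20 mm, y +65 mm of the boiler. The cap sits centred in it, with about 2 mm of sideways play.
- port (a point): Centre of the probe port at deck height: a vertical hole of 9 mm diameter and 60 mm deep with a 2 mm chamfer, in the flat deck, at x -30 mm and y -85 mm of the boiler.
- cap: Solid brass filler cap, loose, about 500 g, locked in the mouth by a twist lock. Origin: centre of the underside of its disc, which lies on the deck; z up. Disc 70 mm wide, 8 mm thick; on it a flat-sided grip bar 50 mm long (cap's x), 14 mm thick (cap's y), from 8 to 38 mm above the origin. Below the disc a plug (55 mm wide, 10 mm deep) and a stem with two lugs reach 55 mm down into the mouth.
- cap_grip (a point): Centre of the cap's grip bar, 26 mm above the cap's origin, on the cap's axis. No spring, little friction. One way round (differs from start to start, cannot be seen) the cap turns only a few degrees (under 10) to a hard stop; the other way it turns easily, and lifts straight out once turned 60 to 100 degrees from its start (80 is good). Locked, it lifts only about 2 mm.
- probe: Thermometer, loose, 45 g: white head 20 x 20 x 44 mm with a small dial on its top and below it a steel stem 6 mm thick and 36 mm long, slightly pointed. Origin: centre of the underside of the head; z up along the head; the head's flat sides face its x and y. It starts upright in the stand with the head resting on the stand's top; fully inserted, the head rests on the boiler's deck.
- probe_tip (a point): Lower end of the thermometer's stem, 36 mm below the thermometer's origin.
- stand: Wooden block 60 x 60 x 45 mm fixed to the table, with a 10 mm hole in the middle of its top in which the thermometer stands. Origin: centre of its underside.
- cup: Blue ceramic cup, 80 mm wide, 75 mm high, a bystander. Origin: centre of its underside.
- biscuit_plate: White plate, 156 mm wide, with biscuits, about 25 mm high, a bystander. Origin: centre of its underside.
- teapot: Blue teapot, 128 mm wide and 126 mm high, spout along its +x (reaches 107 mm), handle along -x (reaches 106 mm), a bystander. Origin: centre of its underside.
There are look-alikes about, which are no part of the job. There is more than one size of the cap; the one meant has the size given above.

How it is judged:
On the way, in this order (a step that is already met when the one before it is completed fails the run):
1. the thermometer is fully down in the boiler's port and released, with the cap still on (horizontal distance between probe_tip and port below 0.006 m and z of probe_tip in the frame of port below -0.03 m and angle between probe's own z axis and vertical below 0.15 rad and contact force between the fingers and probe below 0.1 N and z of cap in the frame of mouth below 0.01 m), for 0.2 s.
2. the cap is off, held in the gripper above the boiler (z of cap in the frame of mouth above 0.06 m and contact force between the fingers and cap above 1 N and contact force between cap and boiler below 0.1 N), for 0.2 s.
At the end, for the whole second after the job is handed in: Cap held still and upright (17 degrees) by the fingers alone, its disc 6 to 16 cm above the deck and within 5 cm sideways of the mouth's axis; thermometer upright in the port, tip at least 30 mm down and within 6 mm of its axis (all of step 2 and horizontal distance between probe_tip and port below 0.006 m and z of probe_tip in the frame of port below -0.03 m and angle between probe's own z axis and vertical below 0.15 rad and z of cap in the frame of mouth below 0.16 m and horizontal distance between cap and mouth below 0.05 m and angle between cap's own z axis and vertical below 0.3 rad and linear speed of cap below 0.03 m/s); the arm keeps its last pose, push and grip.
It fails at once if a cup, the plate or the teapot was pushed more than 20 mm (distance of any of cup, biscuit_plate, teapot from where it was at the start of the episode above 0.02 m).
It fails at once if the cap was pulled or pressed against the boiler with more than 80 N instead of being unlocked (contact force between cap and boiler above 80 N).
It also fails if it takes over 72 s, if anything falls off the work surface, if the arm or the gripper's body presses on something with over 40 N, if the wrist force passes 120 N, or if a joint passes its speed limit or range.

ROBOT

A 6-joint arm with a two-finger parallel gripper is mounted at the origin on the work surface. World frame = base frame: x ahead of the robot, y to its left, z up, the work surface at z = 0. Lengths are in m, angles in rad, forces in N, time in s.
With the tool pointing down it reaches from about 0.375 to 0.9 m from the base axis. Payload 3.1 kg.
Tool frame: the origin (TCP) lies midway between the tips of the shut fingers; the grasp point (between the pads) lies 19 mm behind it; x points along the fingers, z is the direction in which the jaws open and shut, and the axes are right-handed (so a half turn about x gives the same grasp; the last joint's range is limited). The gripper opens to 87 mm and grips with 3 to 60 N. Pads are 19 mm wide; open, the fingers measure 117 mm over their backs; the gripper's body (75 mm by 190 mm) begins 51 mm behind the grasp point.
Start: joints at [-1.51, 0.527, 1.433, -0, 1.181, -0.178], TCP at [0.148, -0.607, 0.223] pointing down, gripper open.
Joint ranges: [-3.08, 3.08], [-0.75, 2.2], [0.22, 2.44], [-1.43, 4.57], [0, 2.65], [-2.85, 2.85]. Speed limits (rad/s): [2.79, 2.79, 3.14, 3.14, 3.14, 3.14].

INTERFACE

Orientations are given as a unit quaternion [x, y, z, w].
In Python, from rig import readout, imaging, robot gives the robot as it stands. The module is installed in compiled form; this text tells all that it offers.
- The arm moves only by the tool play_rows, never from a script. Its argument "rows" is text: rows parted by semicolons, each of 7 numbers parted by spaces: the turn, a rotation vector about the tool's x, y, z in rad, then the shift along the tool's x, y, z in mm, then the closure, from 0 (fully open) to 1 (shut). In form: ax ay az tx ty tz gripper; .... A call has 1 to 8 rows; each row shifts and turns the commanded pose from where the row before left it, along the tool's axes as they then stand; what a row does not reach is not made up. A row lasts 1/12 s, in which the tool goes at most 41.7 mm and 7.16 degrees, less where a joint would pass 70% of its speed; a pose out of reach is approached as far as the arm can. A call with a gripper value outside its range is refused whole. The fingers move at their own pace and stop on an object; "squeeze" is the grip in N (left out, the last holds). Time passes only in rows, so rows that do not move let the fingers close. It gives the time, the measured TCP pose, the force and the opening at its end, in the units of the state.
- readout.get_obs(): the state, without advancing time (a new reading comes with each control period).
- imaging.camera(name): name is "scene" or "side" or "wrist"; returns the picture (480x640x3 uint8, blue, green, red); there is no depth.
- imaging.camera_info(name): a dict with "K" (3x3 intrinsics, pixels), "world_to_cam" (4x4, takes a point from world to camera coordinates). Camera axes: x right, y down, z forward; pixel columns grow to the right and rows downward; lengths in m; the calibration is good to about 2 mm. The wrist camera is an equidistant fisheye: a pixel r from the principal point sees the ray r / f radians off the axis. A picture is of the moment at which its call begins: read the wrist's pose just before it. camera_info takes no time and is no camera call; for the wrist camera it gives the pose at the moment of the call.
- robot.hand_in(): hands the job in, once; it reports no verdict.
The state is a dict: "time": time; "q": joint angles; "joint_velocities": joint speeds; "joint_torque": joint torques, N m; "position": TCP position; "tool_rot": TCP orientation; "ft_force": force on the tool from outside, world axes, zero at the start; "moment": the same for the moment, N m; "grip_width": finger opening in m.
Only numpy, scipy, OpenCV 4.12 (cv2) and the standard library are available. Lean on these libraries where they do the work, as an engineer would, in place of code of your own. Each camera call takes 0.05 s, during which the arm holds its last target. There are 200 camera calls.

## Working session

There is one attempt and no reset: what is moved stays moved. The work goes in short steps, Python scripts to look and compute and a tool call to move; the robot and the scene stay as the last step left them, time stands still between calls to the robot, and variables do not carry over. Pictures are saved under pics/ and viewed, about 8 in all and at most 12, crops included, and the job is handed in when it is done.

Besides the shell and the picture viewer there is one more tool, called by a JSON object that holds its "name" and its "arguments". play_rows: Moves the arm, as the interface text tells. Its arguments: {"type":"object","properties":{"rows":{"type":"string"},"squeeze":{"type":"number"}},"required":["rows"]}

```bash
mkdir -p pics
python3 - <<'E'
from rig import readout, imaging, robot
import cv2,numpy as np
for n in ["scene","side","wrist"]:
    i=imaging.camera_info(n); print(n,np.round(i["K"],1).tolist(),np.round(i["world_to_cam"],4).tolist())
    cv2.imwrite(f"pics/{n}0.png",imaging.camera(n))
print(readout.get_obs())
E
```

```text
scene [[481.4, 0.0, 314.3], [0.0, 481.4, 245.4], [0.0, 0.0, 1.0]] [[0.6008, 0.7994, -0.0063, -0.3228], [0.5472, -0.417, -0.7257, -0.1852], [-0.5828, 0.4325, -0.688, 1.4396], [0.0, 0.0, 0.0, 1.0]]
side [[582.8, 0.0, 323.1], [0.0, 582.8, 241.5], [0.0, 0.0, 1.0]] [[-0.7735, -0.6338, 0.0051, 0.4148], [-0.5024, 0.6082, -0.6146, 0.3137], [0.3864, -0.4779, -0.7888, 1.0648], [0.0, 0.0, 0.0, 1.0]]
wrist [[371.6, 0.0, 308.8], [0.0, 371.6, 237.7], [0.0, 0.0, 1.0]] [[0.2368, -0.9716, -0.0013, -0.6233], [-0.9314, -0.2274, 0.2843, -0.0345], [-0.2765, -0.0661, -0.9587, 0.3916], [0.0, 0.0, 0.0, 1.0]]
{'time': 0.15, 'q': array([-1.50949171e+00,  5.28259295e-01,  1.43359016e+00, -1.37043162e-05,
        1.18141051e+00, -1.78525628e-01]), 'joint_velocities': array([ 7.22634062e-04, -2.53553572e-03, -2.85831122e-03,  3.44390534e-04,
       -4.38171759e-04, -6.41823425e-05]), 'joint_torque': array([ 3.17970307e-04, -4.40430629e+01, -1.76842690e+01,  6.33476721e-02,
        5.52433217e-02, -9.00467762e-05]), 'position': array([ 0.14843571, -0.6065453 ,  0.22179801]), 'tool_rot': array([ 0.43703138,  0.55661935, -0.43615627,  0.55582927]), 'ft_force': array([ 0.21119295,  1.20341461, -0.08009861]), 'moment': array([ 0.0177282 , -0.00275112,  0.0316729 ]), 'grip_width': 0.08722248817647227}
```

View pics/scene0.png

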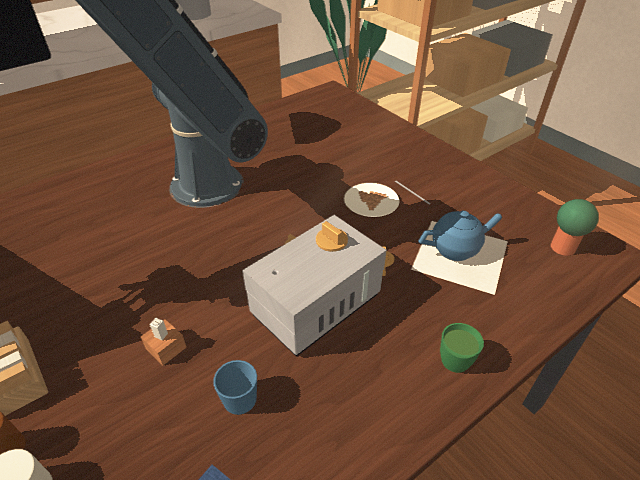

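View pics/side0.png

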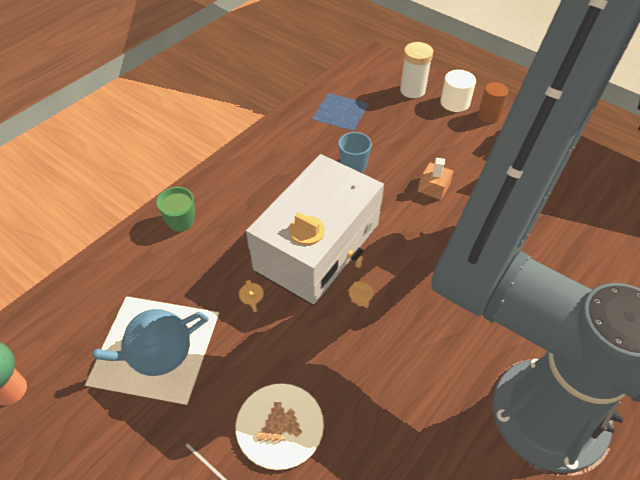

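The cap seated in the boiler is at scene (333,237), side (307,228). The look-alikes are the two loose brass pieces on the table at side (251,293) and (361,293). The thermometer is in the wooden block at scene (158,328), side (439,168). I also see a green cup and white jars. Next I'll take close crops to measure.

Run:
```python
import cv2,numpy as np
s=cv2.imread("pics/scene0.png");d=cv2.imread("pics/side0.png")
def crop(im,x,y,w,h,k): return cv2.resize(im[y:y+h,x:x+w],None,fx=k,fy=k,interpolation=cv2.INTER_CUBIC)
a=crop(s,235,205,160,150,4) # 640x600
b=np.vstack([crop(s,138,310,40,60,4),crop(s,262,262,40,20,4),crop(d,415,150,40,60,4),np.zeros((40,160,3),np.uint8)])
cv2.imwrite("pics/c1.png",np.hstack([a,b]))
cv2.imwrite("pics/c2.png",crop(d,240,150,150,150,4))
```

```text
(no output)
```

View pics/c1.png

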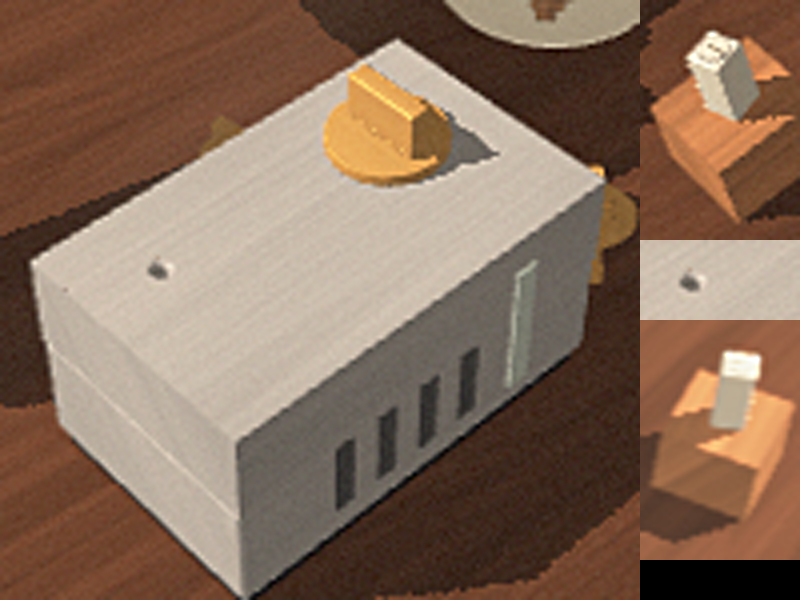

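View pics/c2.png

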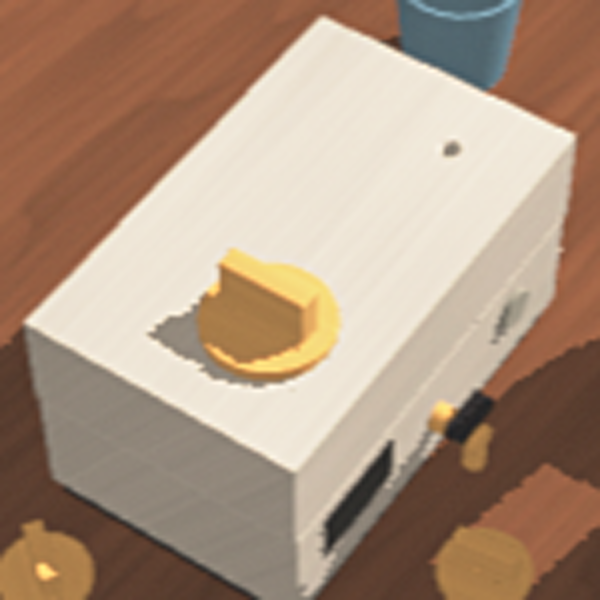

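```bash
cat > h.py <<'E'
import numpy as np
from rig import imaging
I={n:imaging.camera_info(n) for n in("scene","side")}
def proj(n,P):
    i=I[n];c=np.atleast_2d(P)@i["world_to_cam"][:3,:3].T+i["world_to_cam"][:3,3]
    p=c@np.array(i["K"]).T; return p[:,:2]/p[:,2:]
def plane(n,uv,z):
    i=I[n];W=np.array(i["world_to_cam"]);R,t=W[:3,:3],W[:3,3]
    o=-R.T@t;d=R.T@np.linalg.solve(np.array(i["K"]),[*uv,1]);return o+d*(z-o[2])/d[2]
def c(u,v,x,y):return [u/4-.375+x,v/4-.375+y]
E
python3 - <<'E'
from h import *
from scipy.optimize import least_squares as LS
S=lambda u,v:c(u,v,235,205)
D=lambda u,v:c(u,v,240,150)
pts=[(-80,-130,145,S(32,262),D(575,133)),(80,-130,145,S(238,440),D(322,15)),(80,130,145,S(603,182),D(27,322)),(-80,130,145,S(398,40),D(295,473)),(-30,-85,145,S(160,268),D(452,149)),
(80,-130,0,S(245,598),None),(80,130,0,S(580,345),None),(-80,-130,0,S(60,425),None)]
def w(p,P):
    x,y,a=p;q=np.array(P)/1e3;return [x+q[0]*np.cos(a)-q[1]*np.sin(a),y+q[0]*np.sin(a)+q[1]*np.cos(a),q[2]]
def f(p,sep=False):
    r=[]
    for P in pts:
        for n,k in(("scene",3),("side",4)):
            if P[k]is not None:r.append(proj(n,w(p,P[:3]))[0]-P[k])
    return np.array(r) if sep else np.ravel(r)
best=min((LS(f,[.5,-.1,a],loss="soft_l1") for a in np.arange(-3,3.1,1)),key=lambda s:s.cost)
p=best.x;print("boiler",p,np.degrees(p[2]),best.cost);print(np.round(f(p,1),1).tolist())
print("mouth",w(p,(-20,65,145)),"port",w(p,(-30,-85,145)))
print("port planes",plane("scene",S(160,268),.145),plane("side",D(452,149),.145))
for n,a,b in(("scene",S(356,70),S(420,111)),("side",D(225,256),D(312,302))):
    A,B=plane(n,a,.183),plane(n,b,.183);e=B-A;print("bar",n,(A+B)/2,np.linalg.norm(e),np.degrees(np.arctan2(e[1],e[0])))
print("probe top",plane("scene",c(76,48,138,310),.089),plane("side",c(101,44,415,150),.089))
E
```

```text
boiler [ 0.56733445 -0.01786852  0.09855292] 5.646666158199373 11.054057492557517
[[-0.5, -1.1], [0.3, 0.6], [-0.7, 0.0], [-0.0, 0.3], [0.8, -1.5], [-0.4, 0.4], [-0.5, -1.2], [0.3, -0.1], [0.2, -0.4], [-0.6, -0.1], [0.1, 4.5], [0.6, 2.7], [-0.4, 2.9]]
mouth [np.float64(0.5410359230685601), np.float64(0.04484820119722816), np.float64(0.145)] port [np.float64(0.5458434658961715), np.float64(-0.10540787199770357), np.float64(0.145)]
port planes [ 0.54660509 -0.10633467  0.145     ] [ 0.54457858 -0.10596749  0.145     ]
bar scene [0.54316095 0.04259231 0.183     ] 0.04657423422003187 8.000855027669772
bar side [0.53996263 0.04607315 0.183     ] 0.05051185617122358 -174.8215405692239
probe top [ 0.47226511 -0.3418011   0.089     ] [ 0.47047249 -0.34285888  0.089     ]
```

```bash
cat >> h.py <<'E'
from scipy.spatial.transform import Rotation as Ro
from rig import readout
def go(P=None,yaw=None):
    """print rows deltas: tool shift mm to TCP world P, turn about tool x so jaw axis is at world yaw deg (mod 180)"""
    o=readout.get_obs();R=Ro.from_quat(o["tool_rot"]).as_matrix();z=R[:,2]
    print("t",round(o["time"],2),"pos",np.round(o["position"],4),"jawyaw",round(np.degrees(np.arctan2(z[1],z[0])),2),"xax",np.round(R[:,0],3),"F",np.round(o["ft_force"],1),"w",round(o["grip_width"],4),"q",np.round(o["q"],2))
    if P is not None:print("shift tool mm",np.round(R.T@(np.array(P)-o["position"])*1e3,1))
    if yaw is not None:
        d=(yaw-np.degrees(np.arctan2(z[1],z[0]))+90)%180-90
        print("turn deg world z",round(d,2),"-> about tool x rad",round(-np.radians(d),4))
def wrist(P):
    i=imaging.camera_info("wrist");W=np.array(i["world_to_cam"]);K=np.array(i["K"])
    q=np.atleast_2d(P)@W[:3,:3].T+W[:3,3];r=np.linalg.norm(q[:,:2],axis=1);th=np.arctan2(r,q[:,2])
    return K[:2,2]+K[0,0]*(th/r)[:,None]*q[:,:2]
def wplane(uv,z,W=None):
    i=imaging.camera_info("wrist");W=np.array(i["world_to_cam"]) if W is None else W;K=np.array(i["K"])
    d=np.array(uv)-K[:2,2];r=np.linalg.norm(d);th=r/K[0,0];v=W[:3,:3].T@np.array([*(d/r*np.sin(th)),np.cos(th)]);o=-W[:3,:3].T@W[:3,3]
    return o+v*(z-o[2])/v[2]
E
python3 - <<'E'
from h import *
go([.4715,-.3423,.22],-60)
W=np.array(imaging.camera_info("wrist")["world_to_cam"]);o=readout.get_obs();R=Ro.from_quat(o["tool_rot"]).as_matrix()
print("cam in tool",R.T@(-W[:3,:3].T@W[:3,3]-o["position"]),"cam z in tool",R.T@W[2,:3]);print(R)
print("cup",plane("scene",(237,374),.075),plane("side",(354,143),.075))
for n,k in(("scene",[(48,52),(75,32)]),("side",[(82,32),(120,32)])):
    A,B=[plane(n,c(*u,*((138,310)if n=="scene" else(415,150))),.089) for u in k];e=B-A;print(n,A,B,np.degrees(np.arctan2(e[1],e[0])))
E
```

```text
t 0.15 pos [ 0.1484 -0.6065  0.2218] jawyaw -76.26 xax [-0.     0.002 -1.   ] F [ 0.2  1.2 -0.1] w 0.0872 q [-1.51  0.53  1.43 -0.    1.18 -0.18]
shift tool mm [   2.2  376.6 -179.9]
turn deg world z 16.26 -> about tool x rad -0.2838
cam in tool [-0.1627336   0.07766016 -0.00080838] cam z in tool [ 9.58630966e-01 -2.84651557e-01  4.02971784e-04]
[[-1.14804370e-04  9.71377090e-01  2.37542701e-01]
 [ 1.66340042e-03  2.37542560e-01 -9.71375708e-01]
 [-9.99998610e-01  2.83610453e-04 -1.64305998e-03]]
cup [ 0.66276806 -0.27129763  0.075     ] [ 0.66741055 -0.27635432  0.075     ]
scene [ 0.4661863  -0.35388987  0.089     ] [ 0.46256176 -0.33810585  0.089     ] 102.93283805501441
side [ 0.48424247 -0.34424342  0.089     ] [ 0.46731592 -0.3582629   0.089     ] -140.3666282964923
```

{"name": "play_rows", "arguments": {"rows": "0 0 0 0 34 -16.4 0;0 0 0 0 34 -16.4 0;0 0 0 0 34 -16.4 0;0 0 0 0 34 -16.4 0;0 0 0 0 34 -16.4 0;0 0 0 0 34 -16.4 0;0 0 0 0 34 -16.4 0;0 0 0 0 34 -16.4 0"}}

```text
time: 0.82
position: [0.3826, -0.4135, 0.2224]
tool_rot: [0.437, 0.556, -0.437, 0.556]
ft_force: [0.2, -0.1, 0.0]
grip_width: 0.087
```

{"name": "play_rows", "arguments": {"rows": "0 0 0 0 34 -16.4 0;0 0 0 0 34 -16.4 0;0 0 0 0 34 -16.4 0;0 0 0 0 0 0 0;0 0 0 0 0 0 0"}}

```text
time: 1.23
position: [0.4701, -0.3412, 0.2222]
tool_rot: [0.435, 0.557, -0.435, 0.557]
ft_force: [-1.1, 0.3, 0.4]
grip_width: 0.0868
```

Run:
```python
from h import *
import cv2
go([.4715,-.3423,.22])
W=np.array(imaging.camera_info("wrist")["world_to_cam"]);np.save("W1.npy",W);im=imaging.camera("wrist");cv2.imwrite("pics/w1.png",im)
p=wrist([.4715,-.3423,.089])[0];print(p)
x,y=int(p[0])-75,max(0,int(p[1])-75);print(x,y)
cv2.imwrite("pics/w1c.png",cv2.resize(im[y:y+150,x:x+150],None,fx=4,fy=4,interpolation=cv2.INTER_CUBIC))
```

```text
t 1.23 pos [ 0.4701 -0.3412  0.2222] jawyaw -76.01 xax [-0.001  0.    -1.   ] F [-1.1  0.3  0.4] w 0.0868 q [-0.82  0.47  1.55 -0.    1.13  0.51]
shift tool mm [2.2 1.1 1.4]
[310.34513726 222.89344143]
235 147
```

View pics/w1c.png

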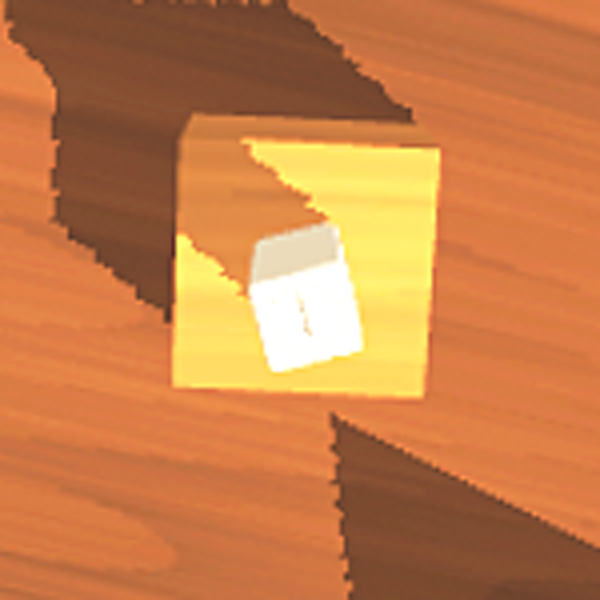

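Run:
```python
from h import *
W=np.load("W1.npy")
f=lambda u,z:wplane([u[0]/4-.375+235,u[1]/4-.375+147],z,W)
T=np.array([f(u,.089) for u in[(250,290),(345,263),(362,349),(275,372)]])
print(T.mean(0));e=np.roll(T,-1,0)-T;print(np.linalg.norm(e,axis=1),np.degrees(np.arctan2(e[:,1],e[:,0])))
S=np.array([f(u,.045) for u in[(184,136),(440,149),(425,398),(173,387)]]);print(S.mean(0));e=np.roll(S,-1,0)-S;print(np.linalg.norm(e,axis=1),np.degrees(np.arctan2(e[:,1],e[:,0])))
B=np.array([f(u,.045) for u in[(252,283),(336,225)]]);print("headback",B,e)
go([*T.mean(0)[:2],.085],-60)
```

```text
[ 0.46997138 -0.34285359  0.089     ]
[0.0202296  0.01861441 0.01871812 0.01826641] [ -59.77114589 -154.65245527  119.36984444   30.00819768]
[ 0.47019005 -0.34255355  0.045     ]
[0.05912569 0.06038662 0.06067951 0.06066127] [ -78.94066363 -168.13766583  101.32037924   10.39164613]
headback [[ 0.46404435 -0.33110997  0.045     ]
 [ 0.48227033 -0.346837    0.045     ]] [[ 0.01134181 -0.05802767  0.        ]
 [-0.05909703 -0.01241313  0.        ]
 [-0.01191108  0.05949898  0.        ]
 [ 0.05966629  0.01094182  0.        ]]
t 1.28 pos [ 0.4691 -0.3424  0.2222] jawyaw -76.13 xax [-0.001  0.    -1.   ] F [ 0.7  0.1 -0.3] w 0.0869 q [-0.82  0.47  1.55 -0.    1.13  0.51]
shift tool mm [137.2   0.8   0.7]
turn deg world z 16.13 -> about tool x rad -0.2816
```

{"name": "play_rows", "arguments": {"rows": "-0.1 0 0 0 0.8 0.7 0;-0.1 0 0 20 0 0 0;-0.08 0 0 30 0 0 0;0 0 0 30 0 0 0;0 0 0 30 0 0 0;0 0 0 30 0 0 0;0 0 0 20 0 0 0;0 0 0 8 0 0 0"}}

```text
time: 1.95
position: [0.4669, -0.3433, 0.0513]
tool_rot: [0.356, 0.613, -0.355, 0.609]
ft_force: [-0.2, 0.1, -0.3]
grip_width: 0.0872
```

{"name": "play_rows", "arguments": {"rows": "0 0 0 0 0 0 0;0 0 0 0 0 0 0;0 0 0 0 0 0 0"}}

```text
time: 2.2
position: [0.4703, -0.3449, 0.056]
tool_rot: [0.355, 0.611, -0.355, 0.613]
ft_force: [-0.3, 0.1, 0.5]
grip_width: 0.0872
```

Run:
```python
from h import *
go([.4701,-.3427,.054],-60)
```

```text
t 2.2 pos [ 0.4703 -0.3449  0.056 ] jawyaw -60.27 xax [ 0.002 -0.002 -1.   ] F [-0.3  0.1  0.5] w 0.0872 q [-0.82  0.7   1.67 -0.    0.77  0.23]
shift tool mm [ 2.   0.9 -2.1]
turn deg world z 0.27 -> about tool x rad -0.0047
```

{"name": "play_rows", "arguments": {"rows": "0 0 0 1 0.5 -1.2 0;0 0 0 0 0 0 0.5;0 0 0 0 0 0 0.7;0 0 0 0 0 0 0.85;0 0 0 0 0 0 1;0 0 0 0 0 0 1;0 0 0 0 0 0 1;0 0 0 0 0 0 1", "squeeze": 15}}

```text
time: 2.87
position: [0.4697, -0.3422, 0.0535]
tool_rot: [0.355, 0.612, -0.355, 0.612]
ft_force: [-0.0, -0.1, -0.4]
grip_width: 0.0484
```

{"name": "play_rows", "arguments": {"rows": "0 0 0 0 0 0 1;0 0 0 0 0 0 1;0 0 0 -20 0 0 1;0 0 0 -30 0 0 1;0 0 0 -40 0 0 1;0 0 0 -40 0 0 1;0 0 0 -40 0 0 1;0 0 0 0 0 0 1"}}

```text
time: 3.53
position: [0.4735, -0.3459, 0.2321]
tool_rot: [0.353, 0.606, -0.356, 0.618]
ft_force: [1.0, -0.7, -0.2]
grip_width: 0.0017
```

Run:
```python
from h import *
import cv2
go([.5456,-.1058,.23])
a=imaging.camera("side");b=imaging.camera("scene")
P=readout.get_obs()["position"];p=proj("side",P)[0];q=proj("scene",P)[0];print(p,q)
f=lambda im,p:cv2.resize(im[int(p[1])-60:int(p[1])+60,int(p[0])-50:int(p[0])+50],None,fx=4,fy=4,interpolation=cv2.INTER_CUBIC)
cv2.imwrite("pics/lift.png",np.hstack([f(a,p),f(b,q)]))
```

```text
t 3.53 pos [ 0.4735 -0.3459  0.2321] jawyaw -60.21 xax [ 0.012 -0.012 -1.   ] F [ 1.  -0.7 -0.2] w 0.0017 q [-0.82  0.46  1.53  0.    1.13  0.23]
shift tool mm [   0.   181.9 -172.6]
[450.45535028 113.7695925 ] [137.88992006 274.21395285]
```

View pics/lift.png

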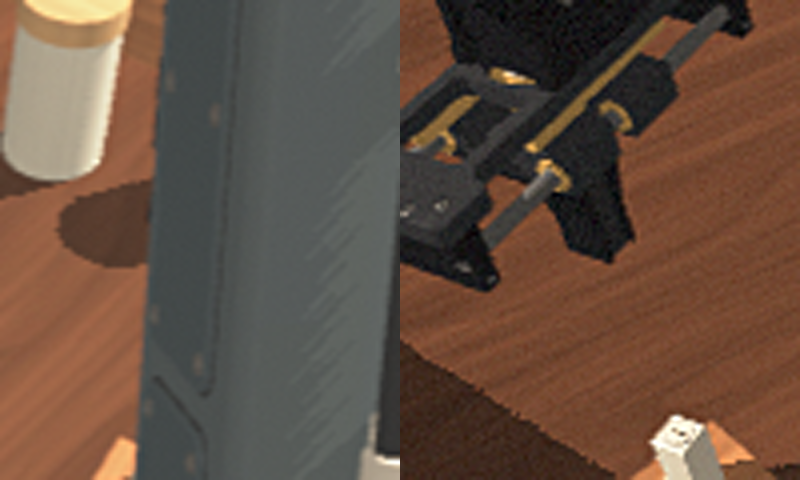

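The fingers close slowly, so the lift came too early. The probe is still upright in the stand. I'll reopen and repeat with more closing time.

{"name": "play_rows", "arguments": {"rows": "0 0 0 0 0 0 0;0 0 0 0 0 0 0;0 0 0 0 0 0 0;0 0 0 0 0 0 0;0 0 0 0 0 0 0;0 0 0 0 0 0 0;0 0 0 0 0 0 0;0 0 0 0 0 0 0"}}

```text
time: 4.3
position: [0.4697, -0.3422, 0.2234]
tool_rot: [0.355, 0.612, -0.355, 0.612]
ft_force: [0.0, -0.7, 0.4]
grip_width: 0.0459
```

{"name": "play_rows", "arguments": {"rows": "0 0 0 40 0 0 0;0 0 0 40 0 0 0;0 0 0 40 0 0 0;0 0 0 30 0 0 0;0 0 0 20 0 0 0;0 0 0 0 0 0 0;0 0 0 0 0 0 0;0 0 0 0 0 0 0"}}

```text
time: 4.97
position: [0.4706, -0.3431, 0.0548]
tool_rot: [0.354, 0.611, -0.355, 0.613]
ft_force: [-0.3, 0.4, 0.4]
grip_width: 0.0864
```

{"name": "play_rows", "arguments": {"rows": "0 0 0 0 0 0 1;0 0 0 0 0 0 1;0 0 0 0 0 0 1;0 0 0 0 0 0 1;0 0 0 0 0 0 1;0 0 0 0 0 0 1;0 0 0 0 0 0 1;0 0 0 0 0 0 1"}}

```text
time: 5.63
position: [0.4697, -0.3422, 0.0535]
tool_rot: [0.355, 0.612, -0.355, 0.612]
ft_force: [0.3, 0.3, 0.5]
grip_width: 0.0418
```

{"name": "play_rows", "arguments": {"rows": "0 0 0 0 0 0 1;0 0 0 0 0 0 1;0 0 0 0 0 0 1;0 0 0 0 0 0 1;0 0 0 0 0 0 1;0 0 0 0 0 0 1"}}

```text
time: 6.13
position: [0.4697, -0.3422, 0.0535]
tool_rot: [0.355, 0.612, -0.355, 0.612]
ft_force: [-0.7, 0.1, -0.8]
grip_width: 0.0194
```

{"name": "play_rows", "arguments": {"rows": "0 0 0 0 0 0 1;0 0 0 0 0 0 1;0 0 0 -15 0 0 1;0 0 0 -30 0 0 1;0 0 0 -40 0 0 1;0 0 0 -40 0 0 1;0 0 0 -30 0 0 1;0 0 0 -20 0 0 1"}}

```text
time: 6.8
position: [0.4707, -0.3432, 0.2324]
tool_rot: [0.354, 0.61, -0.355, 0.614]
ft_force: [0.5, -0.0, -0.6]
grip_width: 0.0197
```

{"name": "play_rows", "arguments": {"rows": "0 0 0 0 0 0 1;0 0 0 0 0 0 1"}}

```text
time: 6.97
position: [0.47, -0.3425, 0.2296]
tool_rot: [0.354, 0.611, -0.355, 0.613]
ft_force: [-0.0, 0.2, -1.1]
grip_width: 0.0196
```

Run:
```python
from h import *
go([.5456,-.1058,.2285])
```

```text
t 6.97 pos [ 0.47   -0.3425  0.2296] jawyaw -60.22 xax [ 0.002 -0.002 -1.   ] F [-0.   0.2 -1.1] w 0.0196 q [-0.82  0.46  1.54  0.    1.14  0.23]
shift tool mm [   0.8  183.2 -167.9]
```

{"name": "play_rows", "arguments": {"rows": "0 0 0 0 12 -11 1;0 0 0 0 25 -23 1;0 0 0 0 30 -27.5 1;0 0 0 0 30 -27.5 1;0 0 0 0 30 -27.5 1;0 0 0 0 27 -24.5 1;0 0 0 0 18 -16.5 1;0 0 0 0 11.2 -10.4 1"}}

```text
time: 7.63
position: [0.5441, -0.1017, 0.2259]
tool_rot: [0.354, 0.614, -0.354, 0.61]
ft_force: [-0.1, -0.6, -0.4]
grip_width: 0.0199
```

{"name": "play_rows", "arguments": {"rows": "0 0 0 0 0 0 1;0 0 0 0 0 0 1;0 0 0 0 0 0 1;0 0 0 0 0 0 1;0 0 0 0 0 0 1"}}

```text
time: 8.05
position: [0.5449, -0.1067, 0.2281]
tool_rot: [0.355, 0.612, -0.355, 0.611]
ft_force: [0.2, 0.1, -1.1]
grip_width: 0.0201
```

Run:
```python
from h import *
import cv2
go([.5456,-.1058,.2285])
W=np.array(imaging.camera_info("wrist")["world_to_cam"]);np.save("W2.npy",W)
P=readout.get_obs()["position"]-[0,0,.0445]
f=lambda im,p,x:cv2.resize(im[int(p[1])-50:int(p[1])+50,int(p[0])-33:int(p[0])+33],None,fx=4,fy=4,interpolation=cv2.INTER_CUBIC)
t=[]
for n in("scene","side","wrist"):
    p=(wrist(P) if n=="wrist" else proj(n,P))[0];im=imaging.camera(n);print(n,p,"origin",int(p[0])-33,int(p[1])-50);cv2.imwrite(f"pics/h_{n}.png",im);t.append(f(im,p,0))
cv2.imwrite("pics/hover.png",np.hstack(t))
```

```text
t 8.05 pos [ 0.5449 -0.1067  0.2281] jawyaw -60.32 xax [-0.001  0.    -1.   ] F [ 0.2  0.1 -1.1] w 0.0201 q [-0.39  0.43  1.6  -0.    1.11  0.66]
shift tool mm [-0.4  1.1 -0.4]
scene [272.77060596 257.73891469] origin 239 207
side [353.57301543 173.51157999] origin 320 123
wrist [310.36386541 264.14637622] origin 277 214
```

View pics/hover.png

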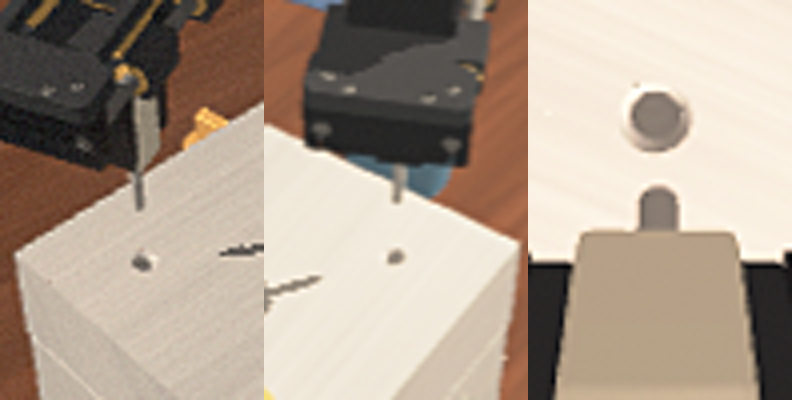

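Run:
```python
from h import *
from scipy.optimize import least_squares as LS
W=np.load("W2.npy")
def wp(P):
    K=np.array(imaging.camera_info("wrist")["K"]);q=W[:3,:3]@P+W[:3,3];r=np.hypot(*q[:2]);return K[:2,2]+K[0,0]*np.arctan2(r,q[2])/r*q[:2]
o=dict(scene=(239,207),side=(320,123),wrist=(277,214))
def solve(px,z=None):
    t={n:np.array(c(*px[n],*o[n])) for n in px}
    def f(x):
        P=np.array(x if z is None else[*x,z]);return np.ravel([(wp(P) if n=="wrist" else proj(n,P)[0])-t[n] for n in t])
    s=LS(f,[.545,-.106,.18] if z is None else[.545,-.106]);return s.x,np.round(s.fun,1)
tip=dict(scene=(139,207),side=(132,201),wrist=(129,192));port=dict(scene=(143,262),side=(131,257),wrist=(128,117))
a=solve(tip);b=solve(port,.145);print(a,b)
for k in tip:print(k,solve({k:port[k]},.145)[0],"tip at z:",solve({k:tip[k]},a[0][2])[0])
go([.5449+b[0][0]-a[0][0],-.1067+b[0][1]-a[0][1],.228])
```

```text
(array([ 0.54595983, -0.10529019,  0.18388116]), array([ 0.3, -0.7,  0.1,  0.7,  0.3, -0.1])) (array([ 0.5453656 , -0.10544184]), array([ 0.3, -1. , -0.2, -0. ,  0.3,  0.1]))
scene [ 0.547461   -0.10750724] tip at z: [ 0.54736631 -0.10685401]
side [ 0.54497914 -0.10563607] tip at z: [ 0.54728815 -0.10661839]
wrist [ 0.54530299 -0.10525129] tip at z: [ 0.54583969 -0.10514467]
t 8.2 pos [ 0.5451 -0.1064  0.2285] jawyaw -60.3 xax [-0. -0. -1.] F [-0.  -0.2 -0.4] w 0.0197 q [-0.39  0.43  1.6  -0.    1.11  0.66]
shift tool mm [ 0.5 -1.   0. ]
```

{"name": "play_rows", "arguments": {"rows": "0 0 0 10 -0.7 0 1;0 0 0 15 0 0 1;0 0 0 8 0 0 1;0 0 0 5 0 0 1;0 0 0 5 0 0 1;0 0 0 5 0 0 1;0 0 0 0 0 0 1;0 0 0 0 0 0 1"}}

```text
time: 8.87
position: [0.5448, -0.1058, 0.1805]
tool_rot: [0.355, 0.612, -0.355, 0.612]
ft_force: [0.1, 0.2, 0.1]
grip_width: 0.0197
```

{"name": "play_rows", "arguments": {"rows": "0 0 0 6 0 0 1;0 0 0 6 0 0 1;0 0 0 6 0 0 1;0 0 0 4 0 0 1;0 0 0 2 0 0 1;0 0 0 0 0 0 1;0 0 0 0 0 0 1"}}

```text
time: 9.45
position: [0.5447, -0.1058, 0.1564]
tool_rot: [0.355, 0.612, -0.355, 0.612]
ft_force: [0.2, -0.0, -1.1]
grip_width: 0.0199
```

{"name": "play_rows", "arguments": {"rows": "0 0 0 1 0 0 1;0 0 0 1 0 0 1;0 0 0 1 0 0 1;0 0 0 0 0 0 1;0 0 0 0 0 0 1"}}

```text
time: 9.87
position: [0.5447, -0.1059, 0.1536]
tool_rot: [0.355, 0.612, -0.355, 0.612]
ft_force: [-0.2, -0.3, -0.3]
grip_width: 0.0201
```

{"name": "play_rows", "arguments": {"rows": "0 0 0 1 0 0 1;0 0 0 0 0 0 1;0 0 0 0 0 0 0.5;0 0 0 0 0 0 0.5;0 0 0 0 0 0 0.5;0 0 0 0 0 0 0.5;0 0 0 0 0 0 0.5;0 0 0 0 0 0 0.5"}}

```text
time: 10.53
position: [0.5447, -0.1058, 0.1524]
tool_rot: [0.355, 0.612, -0.355, 0.612]
ft_force: [0.6, -0.6, -0.5]
grip_width: 0.0426
```

{"name": "play_rows", "arguments": {"rows": "0 0 0 -10 0 0 0.5;0 0 0 -30 0 0 0;0 0 0 -35 0 0 0;0 0 0 -15 0 0 0;0 0 0 0 0 0 0;0 0 0 0 0 0 0"}}

```text
time: 11.03
position: [0.5452, -0.106, 0.2441]
tool_rot: [0.355, 0.611, -0.355, 0.613]
ft_force: [0.1, -0.4, -0.6]
grip_width: 0.0691
```

Run:
```python
from h import *
import cv2
go([.541,.0445,.2425],96)
W=np.array(imaging.camera_info("wrist")["world_to_cam"]);np.save("W3.npy",W)
t=[]
for n,P,r in(("scene",(.545,-.02,.165),(70,75)),("wrist",(.545,-.106,.189),(130,130))):
    p=(wrist(P) if n=="wrist" else proj(n,P))[0];im=imaging.camera(n);x,y=max(0,int(p[0])-r[0]),max(0,int(p[1])-r[1]);m=im[y:y+2*r[1],x:x+2*r[0]];k=520/m.shape[0];print(n,x,y,k);t.append(cv2.resize(m,None,fx=k,fy=k,interpolation=cv2.INTER_CUBIC)[:520,:400] if n=="scene" else cv2.resize(m,(400,520*400//520)))
h=max(a.shape[0] for a in t);cv2.imwrite("pics/rel.png",np.hstack([np.pad(a,((0,h-a.shape[0]),(0,0),(0,0))) for a in t]))
```

```text
t 11.03 pos [ 0.5452 -0.106   0.2441] jawyaw -60.21 xax [ 0.003 -0.001 -1.   ] F [ 0.1 -0.4 -0.6] w 0.0691 q [-0.39  0.41  1.59  0.    1.15  0.66]
shift tool mm [   1.4   71.1 -132.8]
turn deg world z -23.79 -> about tool x rad 0.4151
scene 238 171 3.466666666666667
wrist 181 128 2.0
```

View pics/rel.png

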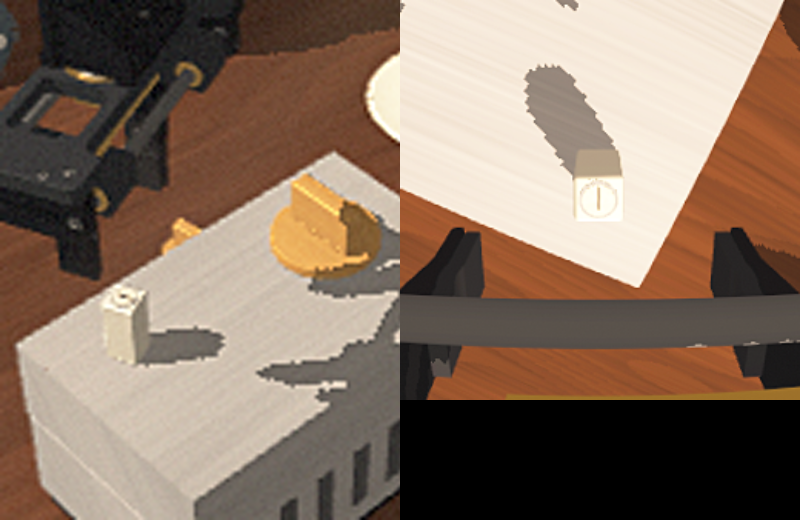

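The thermometer stands upright on the deck, at (125,325) in the left crop, and has been released. Next is the cap.

{"name": "play_rows", "arguments": {"rows": "0 0 0 0 8 -14.8 0;0 0 0 0 15 -28 0;0 0 0 0 18 -34 0;0 0 0 0 15 -28 0;0 0 0 0 10 -18 0;0 0 0 0 5.1 -10 0;0.104 0 0 0 0 0 0;0.104 0 0 0 0 0 0"}}

```text
time: 11.8
position: [0.5397, 0.0454, 0.2413]
tool_rot: [0.417, 0.572, -0.418, 0.57]
ft_force: [0.8, -0.1, -0.4]
grip_width: 0.0869
```

{"name": "play_rows", "arguments": {"rows": "0.104 0 0 0 0 0 0;0.103 0 0 0 0 0 0;0 0 0 0 0 0 0;0 0 0 0 0 0 0;0 0 0 0 0 0 0"}}

```text
time: 12.22
position: [0.5402, 0.0444, 0.2419]
tool_rot: [0.472, 0.526, -0.473, 0.526]
ft_force: [-0.4, 0.1, -0.5]
grip_width: 0.087
```

Run:
```python
from h import *
import cv2
go([.541,.0445,.157],-84)
W=np.array(imaging.camera_info("wrist")["world_to_cam"]);np.save("W4.npy",W);im=imaging.camera("wrist")
p=wrist([.541,.0445,.17])[0];x,y=int(p[0])-70,max(0,int(p[1])-70);print(p,x,y)
cv2.imwrite("pics/cap.png",cv2.resize(im[y:y+140,x:x+140],None,fx=4,fy=4,interpolation=cv2.INTER_CUBIC))
```

```text
t 12.22 pos [0.5402 0.0444 0.2419] jawyaw -83.9 xax [-0.001  0.    -1.   ] F [-0.4  0.1 -0.5] w 0.087 q [-0.12  0.39  1.62 -0.    1.13  1.34]
shift tool mm [84.9  1.  -0. ]
turn deg world z -0.1 -> about tool x rad 0.0018
[309.78703899 247.82450369] 239 177
```

View pics/cap.png

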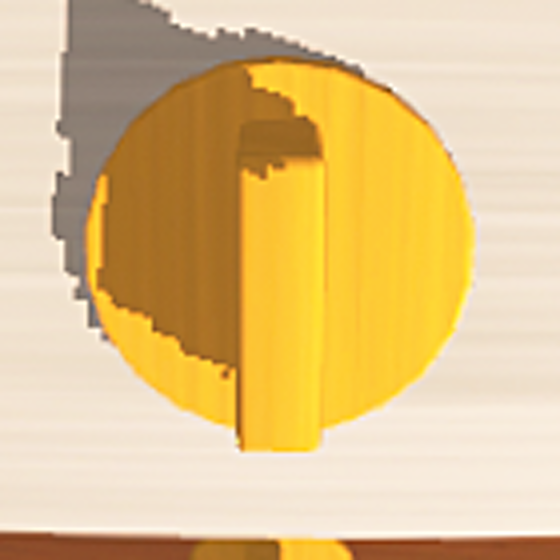

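Run:
```python
from h import *
W=np.load("W4.npy");f=lambda u,z:wplane([u[0]/4-.375+239,u[1]/4-.375+177],z,W)
T=np.array([f(u,.183) for u in[(241,157),(324,159),(321,449),(241,449)]]);e=np.roll(T,-1,0)-T
print(T.mean(0),np.linalg.norm(e,axis=1),np.degrees(np.arctan2(e[:,1],e[:,0])));
D=np.array([f(u,.153) for u in[(88,244),(472,244),(280,58),(280,432)]]);print(D,D.mean(0))
go([*T.mean(0)[:2],.157])
```

```text
[0.54123759 0.0449743  0.183     ] [0.01271124 0.0485188  0.01306555 0.04883282] [ -85.36583304 -174.00053532   96.04260944    5.57951889]
[[0.5392634  0.07932348 0.153     ]
 [0.54644857 0.01151432 0.153     ]
 [0.57587887 0.04891952 0.153     ]
 [0.50685761 0.04160501 0.153     ]] [0.54211211 0.04534058 0.153     ]
t 12.27 pos [0.5402 0.0444 0.2421] jawyaw -83.92 xax [-0.001  0.    -1.   ] F [ 0.1  0.5 -0.3] w 0.0872 q [-0.12  0.39  1.62 -0.    1.13  1.34]
shift tool mm [85.1  1.1 -0.4]
```

{"name": "play_rows", "arguments": {"rows": "0 0 0 15 1.3 -0.4 0;0 0 0 25 0 0 0;0 0 0 20 0 0 0;0 0 0 10 0 0 0;0 0 0 8 0 0 0;0 0 0 4 0 0 0;0 0 0 2 0 0 0;0 0 0 0 0 0 0"}}

```text
time: 12.93
position: [0.5421, 0.0452, 0.1588]
tool_rot: [0.473, 0.525, -0.473, 0.526]
ft_force: [-0.5, 0.4, 0.3]
grip_width: 0.0874
```

{"name": "play_rows", "arguments": {"rows": "0 0 0 0 0 0 1;0 0 0 0 0 0 1;0 0 0 0 0 0 1;0 0 0 0 0 0 1;0 0 0 0 0 0 1;0 0 0 0 0 0 1;0 0 0 0 0 0 1;0 0 0 0 0 0 1", "squeeze": 20}}

```text
time: 13.6
position: [0.5417, 0.0452, 0.1586]
tool_rot: [0.473, 0.525, -0.473, 0.526]
ft_force: [-0.6, -0.2, -0.2]
grip_width: 0.042
```

{"name": "play_rows", "arguments": {"rows": "0 0 0 0 0 0 1;0 0 0 0 0 0 1;0 0 0 0 0 0 1;0 0 0 0 0 0 1;0 0 0 0 0 0 1;0 0 0 0 0 0 1;0 0 0 0 0 0 1;0 0 0 0 0 0 1"}}

```text
time: 14.27
position: [0.5417, 0.0452, 0.1585]
tool_rot: [0.473, 0.525, -0.473, 0.526]
ft_force: [0.4, -0.9, 0.2]
grip_width: 0.0134
```

Run:
```python
from h import *
go();print(readout.get_obs()["moment"])
```

```text
t 14.27 pos [0.5417 0.0452 0.1585] jawyaw -84.0 xax [ 0. -0. -1.] F [ 0.4 -0.9  0.2] w 0.0134 q [-0.12  0.51  1.7  -0.    0.93  1.34]
[-0.00908905  0.00957742 -0.03495332]
```

{"name": "play_rows", "arguments": {"rows": "0.04 0 0 0 0 0 1;0.04 0 0 0 0 0 1;0.04 0 0 0 0 0 1;0.04 0 0 0 0 0 1;0 0 0 0 0 0 1;0 0 0 0 0 0 1;0 0 0 0 0 0 1"}}

```text
time: 14.85
position: [0.5416, 0.0453, 0.1585]
tool_rot: [0.513, 0.486, -0.513, 0.486]
ft_force: [-0.2, -0.2, -0.1]
grip_width: 0.0139
```

Run:
```python
from h import *
go();print(readout.get_obs()["moment"],readout.get_obs()["joint_torque"])
```

```text
t 14.85 pos [0.5416 0.0453 0.1585] jawyaw -93.13 xax [-0.  0. -1.] F [-0.2 -0.2 -0.1] w 0.0139 q [-0.12  0.51  1.7   0.    0.93  1.5 ]
[ 0.02914613  0.02131835 -0.07401581] [ 2.87184032e-02 -3.92140245e+01 -1.39433277e+01 -1.59583701e-02
 -1.12028061e-01 -6.73283148e-02]
```

{"name": "play_rows", "arguments": {"rows": "0.04 0 0 0 0 0 1;0.04 0 0 0 0 0 1;0 0 0 0 0 0 1;0 0 0 0 0 0 1"}}

```text
time: 15.18
position: [0.5416, 0.0453, 0.1585]
tool_rot: [-0.532, -0.465, 0.532, -0.465]
ft_force: [0.2, -0.1, 0.2]
grip_width: 0.014
```

Run:
```python
from h import *
go();print(readout.get_obs()["moment"])
```

```text
t 15.18 pos [0.5416 0.0453 0.1585] jawyaw -97.68 xax [-0.  0. -1.] F [ 0.2 -0.1  0.2] w 0.014 q [-0.12  0.51  1.7   0.    0.93  1.58]
[-0.00494943  0.02067591 -0.08379645]
```

Turned 13.7° with only 0.08 N m of moment and no change in grip width, so this is the free direction. I'll continue to about 78°.

{"name": "play_rows", "arguments": {"rows": "0.08 0 0 0 0 0 1;0.08 0 0 0 0 0 1;0.08 0 0 0 0 0 1;0.08 0 0 0 0 0 1;0.08 0 0 0 0 0 1;0.08 0 0 0 0 0 1;0.08 0 0 0 0 0 1;0 0 0 0 0 0 1"}}

```text
time: 15.85
position: [0.5417, 0.0453, 0.1585]
tool_rot: [-0.64, -0.3, 0.64, -0.3]
ft_force: [0.3, -0.2, -0.1]
grip_width: 0.0139
```

Run:
```python
from h import *
go();print(readout.get_obs()["moment"])
```

```text
t 15.85 pos [0.5417 0.0453 0.1585] jawyaw -129.85 xax [-0.  0. -1.] F [ 0.3 -0.2 -0.1] w 0.0139 q [-0.12  0.51  1.7   0.    0.93  2.14]
[ 0.04845808  0.03146071 -0.08121323]
```

{"name": "play_rows", "arguments": {"rows": "0.08 0 0 0 0 0 1;0.08 0 0 0 0 0 1;0.08 0 0 0 0 0 1;0.08 0 0 0 0 0 1;0.08 0 0 0 0 0 1;0.08 0 0 0 0 0 1;0.08 0 0 0 0 0 1;0 0 0 0 0 0 1"}}

```text
time: 16.52
position: [0.5417, 0.0453, 0.1585]
tool_rot: [-0.698, -0.112, 0.698, -0.112]
ft_force: [-0.1, -0.5, -0.9]
grip_width: 0.0138
```

Run:
```python
from h import *
import cv2
go();print(readout.get_obs()["moment"])
im=imaging.camera("scene");cv2.imwrite("pics/turn.png",cv2.resize(im[180:300,255:415],None,fx=4,fy=4,interpolation=cv2.INTER_CUBIC))
```

```text
t 16.52 pos [0.5417 0.0453 0.1585] jawyaw -161.85 xax [-0.  0. -1.] F [-0.1 -0.5 -0.9] w 0.0138 q [-0.12  0.51  1.7   0.    0.93  2.7 ]
[ 0.10988431 -0.01571433 -0.04397369]
```

View pics/turn.png

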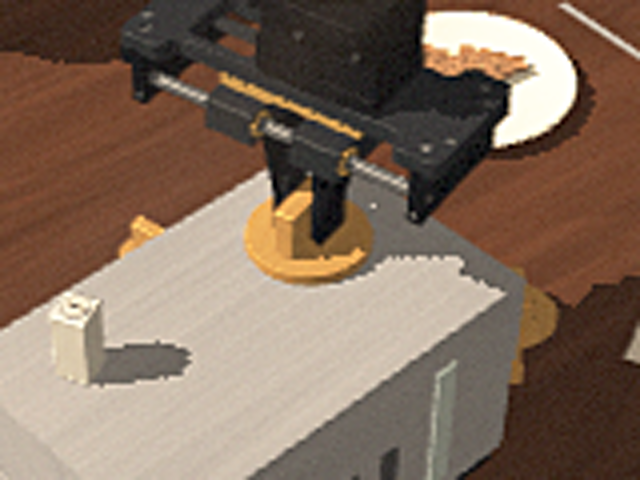

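The bar (crop 293,225) has turned with the gripper. I'll lift gently and watch the force, which should be about −5 N for the free cap.

{"name": "play_rows", "arguments": {"rows": "0 0 0 0 0 0 1;0 0 0 0 0 0 1;0 0 0 -1.5 0 0 1;0 0 0 -1.5 0 0 1;0 0 0 -1.5 0 0 1;0 0 0 0 0 0 1;0 0 0 0 0 0 1", "squeeze": 35}}

```text
time: 17.15
position: [0.5415, 0.0453, 0.1629]
tool_rot: [-0.698, -0.111, 0.698, -0.111]
ft_force: [1.6, 0.3, -4.1]
grip_width: 0.0139
```

{"name": "play_rows", "arguments": {"rows": "0 0 0 -5 0 0 1;0 0 0 -8 0 0 1;0 0 0 -8 0 0 1;0 0 0 -8 0 0 1;0 0 0 -8 0 0 1;0 0 0 -8 0 0 1;0 0 0 -8 0 0 1;0 0 0 0 0 0 1"}}

```text
time: 17.82
position: [0.543, 0.0451, 0.2183]
tool_rot: [0.7, 0.111, -0.697, 0.112]
ft_force: [0.3, 0.3, -4.8]
grip_width: 0.0139
```

{"name": "play_rows", "arguments": {"rows": "0 0 0 -8 0 0 1;0 0 0 -12 0 0 1;0 0 0 -12 0 0 1;0 0 0 -8 0 0 1;0 0 0 -3 0 0 1;0 0 0 0 0 0 1;0 0 0 0 0 0 1;0 0 0 0 0 0 1"}}

```text
time: 18.48
position: [0.541, 0.0453, 0.2583]
tool_rot: [-0.698, -0.111, 0.699, -0.111]
ft_force: [0.0, -0.2, -4.9]
grip_width: 0.0136
```

{"name": "play_rows", "arguments": {"rows": "0 0 0 0 0 0 1;0 0 0 0 0 0 1;0 0 0 0 0 0 1;0 0 0 0 0 0 1"}}

```text
time: 18.82
position: [0.5416, 0.0453, 0.2588]
tool_rot: [-0.698, -0.111, 0.699, -0.111]
ft_force: [0.0, -0.3, -4.5]
grip_width: 0.0136
```

Run:
```python
from h import *
import cv2
go()
a=imaging.camera("scene");b=imaging.camera("side")
cv2.imwrite("pics/end.png",np.hstack([cv2.resize(m,None,fx=2.5,fy=2.5)for m in(a[140:340,235:395],b[70:270,240:400])]))
```

```text
t 18.82 pos [0.5416 0.0453 0.2588] jawyaw -161.92 xax [-0.001  0.    -1.   ] F [ 0.  -0.3 -4.5] w 0.0136 q [-0.12  0.38  1.59  0.    1.17  2.7 ]
```

View pics/end.png

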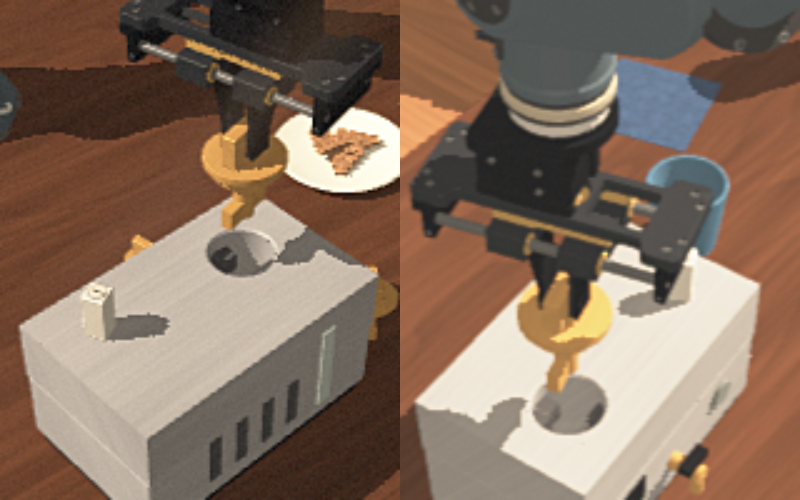

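The cap is held upright about 10 cm above its open mouth, and the thermometer is upright in the port. Handing in.

```bash
python3 -c "
from rig import robot
print(robot.hand_in())"
```

```text
the job is handed in; nothing more can be done
None
```

The job is done and handed in at about 19 s of robot time; the hand-in gives no verdict.

- **Thermometer:** The first grasp missed because the fingers close slowly and I lifted too early. The second held. I pushed the stem fully down into the port with no notable force and let go. The pictures show it upright with its head on the deck.
- **Cap:** I tried the clockwise way first (seen from above). It turned easily past 10° with under 0.1 N m of moment, so I never needed the other way. I turned it about 78°, and the first few millimetres of lift showed only its weight.
- **Last checks:** The cap is held upright about 10 cm above the deck, over the mouth. The wrist force is a steady −4.5 to −4.9 N, which matches the cap's weight. The plate and the blue cup look unmoved in the last crops. The teapot was not in those views, but the arm never went near it.
- **Disagreements:** The scene, side and wrist views differed by about 2 mm on the port and stem positions. I relied mostly on the wrist view. My box-bottom readings were also 3 to 4 px off the fitted boiler pose, but the deck readings agreed.

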